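# Clamp the bauble mould

### The job

Close up the plaster bauble mould: push the forked clamp plate along its guides until its slot is fully home against the stud, then tighten the wing nut clockwise, in short turns between the two pouring cups, until it bears firmly on the plate. Go by feel and stop when it is snug, because forcing it cracks the plaster; do not push against the thin pouring cups, and leave the other things on the bench where they are.

Things in the scene. Friction and masses are not known exactly. Their poses are not given: they have to be found in the camera images.
- mould: fixed white plaster mould, 130 (x) x 180 (y, -115 to +65) mm, top face 56 mm up, on a plywood foot. Origin: on the bench under the stud's axis; z up. The 10 mm steel stud rises 18 mm above the top face at x = y = 0; two 5 mm high plaster ribs along y, inner faces at x = +-19.5 mm, guide the plate
- plate: loose dark steel clamp plate 35 x 130 mm, 6-7 mm thick, flat on the mould between the ribs (2 mm play a side), y axis along the mould's. Origin: underside, over the stud's axis when home. 13 mm slot from the +y end to y = -5 mm straddles the stud. Starts 32-42 mm short: push to mould +y till it stops. Grip: 16 x 16 mm post at y = -72 mm, 7 to 36 mm up
- nut: wing nut. Origin: axis, underside of its 25 mm flange; wings 5 mm thick along +-x, 5.5-24.5 mm off the axis, 8-34 mm up; hub 18 mm wide, 13 mm high. Sinks 6 mm a turn clockwise from above. Under the flange a washer stack of unknown thickness, 0.6-2.4 mm, starts 0.9-3.3 mm clear of the plate. Free: under 0.05 N m; bearing: climbs fast. Snug 0.2-0.35 N m; over 0.6 cracks the plaster
- cup_a: thin ceramic pouring cup 30 mm wide, 42 mm high, standing on the mould's top, 47 mm from the stud towards mould -x, so 32 mm clear from the nut's axis. Origin: its foot. Fragile
- cup_b: the same cup on the other side of the nut, 47 mm towards mould +x. Origin: its foot. Fragile
- tin: loose brass tin 24 mm wide, 18 mm high, on the mould's top beside the plate's grip post, about 50 mm towards mould -x. Leave alone. Origin: its underside
- jar: amber jar, 56 mm wide, 75 mm high, beside the mould. Leave alone. Origin: its underside
- paint_pot: lidded paint pot, 60 mm wide, 50 mm high, beyond the mould's +y end. Leave alone. Origin: its underside
- glue: white squeeze bottle, 44 mm wide, 130 mm high, beside the mould. Leave alone. Origin: its underside
- bauble: white bauble 60 mm wide in a wooden ring stand, 86 mm high in all. Leave alone. Origin: the stand's underside
- brush: paint brush 170 mm long lying on the bench. Leave alone
- offcut: wooden offcut 50 x 130 x 22 mm lying on the bench. Leave alone. Origin: its underside
Not all that is in view belongs to the job. What is shaped like the plate but red or yellow is not meant.

How it is judged:
By the outcome, as a careful person would: the job done as asked, in the order asked, and still so for the second after the job is handed in, with the robot touching nothing.
It also fails if it takes over 70 s, if anything falls off the work surface, if the arm or the gripper's body presses on something with over 40 N, if the wrist force passes 120 N, or if a joint passes its speed limit or range.

### The arm

A 6-joint arm with a two-finger parallel gripper is mounted at the origin on the work surface. World frame = base frame: x ahead of the robot, y to its left, z up, the work surface at z = 0. Lengths are in m, angles in rad, forces in N, time in s.
With the tool pointing down it reaches from about 0.425 to 0.95 m from the base axis. Payload 14.7 kg.
Tool frame: the origin (TCP) lies on the centre line of the jaws, within the pads' length; the fingertips stand 17 mm ahead of it and the grasp point (between the pads) lies 2 mm behind it (arm.tcp_to_tips is the z of the fingertips in the tool frame, in m); z points along the fingers, y is the line along which they close (so a half turn about z gives the same grasp; the last joint's range is limited). The gripper opens to 85 mm and grips with 20 to 120 N. Pads are 22 mm wide; open, the fingers measure 114 mm over their backs; the gripper's body (76 mm by 85 mm) begins 54 mm behind the grasp point. The pads swing forward as they close: fully open they stand 13 mm farther back than shut.
Start: joints at [1.136, 0.48, 1.596, -0, 1.065, -0.047], TCP at [0.246, 0.602, 0.248] pointing down, gripper open.
Joint ranges: [-2.75, 2.75], [-0.82, 2.05], [0.23, 2.67], [-1.56, 4.7], [0.09, 2.69], [-2.92, 2.92]. Speed limits (rad/s): [1.89, 1.89, 2.39, 3.01, 3.01, 3.01].

### API

Orientations are given as a unit quaternion [w, x, y, z].
In Python, from rig import arm gives the robot as it stands. Calls block until the motion is done:
- arm.movep(position, orientation): joint-space move of the TCP to a pose.
- arm.servo_line(position, rot=None, feed=0.15, max_force=None): straight line of the TCP; rot=None keeps the orientation; feed is the mean speed in m/s. With max_force (N) it stops when the force on the tool has changed by that much, and returns True; else False.
- arm.set_joints(angles): joint-space move.
- arm.command_gripper(opening, f_grip=None): finger opening in m; f_grip is the grip in N (None keeps the last); returns when the fingers have stopped.
- arm.hold(seconds).
- arm.inverse_kinematics(position, orientation): joint angles nearest the present ones, or None.
- arm.get_image(name): name is "side" or "top"; returns a dict with "img" (420x560x3 uint8, blue, green, red), "intrinsics" (3x3 intrinsics, pixels), "cam_to_world" (4x4, takes a point from camera to world coordinates). Camera axes: x right, y down, z forward; pixel columns grow to the right and rows downward; lengths in m; the calibration is good to about 2 mm. A picture is of the moment at which its call begins. There is no depth.
A pose or a line that the arm cannot do raises arm.IKError and nothing moves.
- arm.job_done(): hands the job in; it is judged then, once.
Trained networks look in the newest picture that a camera, given by its name, has taken for a name from the list of things; names that differ only in an ending like _2 or _b are one class to them, and where a whole thing is asked for, a point or a joint stands for the part that bears it (a point fixed in the world has none). Each returns a list of dicts, best first, with "confidence" (0 to 1); they miss things now and then, are a little off and sometimes report something else, mostly with a low value. They report only what shows in the picture. A call takes as long as a camera call. They do not tell look-alikes from the thing itself.
- arm.search_frame(camera, target): "bbox" ([left, top, width, height] in pixels, round what is visible of it).
Readings, each from a call of its own:
- arm.current_t(): time.
- arm.current_qpos(): joint angles.
- arm.current_joint_vel(): joint speeds.
- arm.current_effort(): joint torques, N m.
- arm.current_tool_pos(): TCP position.
- arm.current_eef_rot(): TCP orientation.
- arm.current_contact_force(): force on the tool from outside, world axes, zero at the start.
- arm.current_wrist_torque(): the same for the moment, N m.
- arm.current_gripper_width(): finger opening in m.
- arm.current_grasp_force(): force on a finger pad.
Only numpy, scipy, OpenCV 4.12 (cv2) and the standard library are available. Lean on these libraries where they do the work, as an engineer would, in place of code of your own. Each camera call takes 0.05 s, during which the arm holds its last target. There are 200 camera calls.

## Working session

There is one attempt and no reset: what is moved stays moved. The work goes in short steps, each a Python script; the robot and the scene stay as the last script left them, time stands still between calls to the robot, and variables do not carry over. Pictures are saved under pics/ and viewed, at most 10 in all, crops included, and the job is handed in when it is done.

```bash
mkdir -p pics; ls
python3 - <<'E'
from rig import arm
import cv2,numpy as np
for c in("side","top"):
    d=arm.get_image(c);cv2.imwrite(f"pics/{c}0.png",d["img"])
    print(c,d["intrinsics"].tolist(),np.round(d["cam_to_world"],4).tolist())
    for n in("mould","plate","nut","cup_a","tin","jar","paint_pot","glue","bauble"):
        print(n,[([round(v) for v in r["bbox"]],round(r["confidence"],2)) for r in arm.search_frame(c,n)][:4])
print(arm.current_t(),arm.tcp_to_tips,arm.current_eef_rot())
E
```

```text
pics
side [[390.0115555189581, 0.0, 273.96273719269215], [0.0, 390.0115555189581, 211.8423833121925], [0.0, 0.0, 1.0]] [[0.8162, -0.2835, 0.5034, 0.0546], [-0.5777, -0.3911, 0.7164, -0.6788], [-0.0063, -0.8756, -0.483, 0.5523], [0.0, 0.0, 0.0, 1.0]]
mould [([238, 203, 88, 82], 0.68)]
plate [([266, 228, 34, 23], 0.94), ([353, 262, 56, 32], 0.79), ([295, 181, 38, 25], 0.61)]
nut [([266, 211, 18, 18], 0.64), ([299, 201, 15, 30], 0.54)]
cup_a [([253, 214, 10, 20], 0.75)]
tin []
jar [([298, 200, 20, 29], 0.62)]
paint_pot [([233, 202, 24, 24], 0.84)]
glue [([328, 204, 18, 53], 0.76)]
bauble [([265, 186, 23, 29], 0.66)]
top [[546.5882344919459, 0.0, 284.865267341642], [0.0, 546.5882344919459, 215.5138249035054], [0.0, 0.0, 1.0]] [[-0.0077, -0.977, 0.213, 0.2219], [-1.0, 0.0074, -0.0021, -0.0128], [0.0005, -0.213, -0.9771, 1.6024], [0.0, 0.0, 0.0, 1.0]]
mould [([257, 204, 69, 59], 0.96)]
plate [([285, 221, 42, 20], 0.91), ([234, 129, 10, 41], 0.91), ([360, 171, 16, 48], 0.89)]
nut [([276, 218, 11, 16], 0.52)]
cup_a [([282, 219, 47, 22], 0.66), ([274, 238, 13, 10], 0.56)]
tin [([296, 242, 7, 7], 0.4)]
jar [([232, 187, 14, 19], 0.37)]
paint_pot [([224, 216, 23, 26], 0.83)]
glue [([313, 182, 19, 20], 0.72)]
bauble [([230, 185, 19, 19], 0.59)]
1.0 0.017 [-1.02456992e-05  1.92697140e-01  9.81258280e-01  8.01456594e-06]
```

View pics/top0.png

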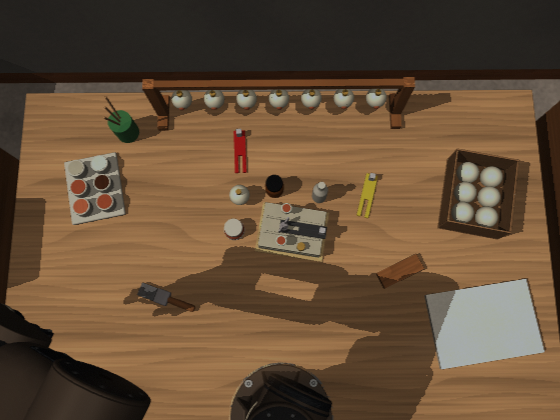

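View pics/side0.png

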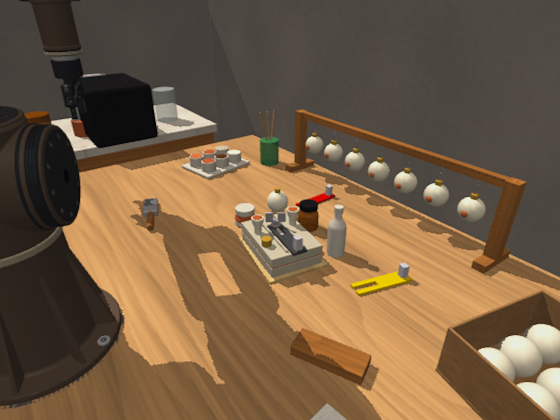

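The top view shows three plate-shaped things: dark (305,231) on the plaster mould, red (240,150) and yellow (368,195). The dark one fits because it lies between the ribs with the nut at about (284,226). I'll confirm it in a crop.

Run:
```python
import cv2,numpy as np
a=cv2.imread("pics/top0.png")[192:272,245:345];b=cv2.imread("pics/side0.png")[195:290,228:328]
a=cv2.resize(a,None,fx=5,fy=5,interpolation=cv2.INTER_CUBIC)[:, :]
b=cv2.resize(b,(0,0),fx=4,fy=4,interpolation=cv2.INTER_CUBIC)
o=np.zeros((400,800,3),np.uint8);a=cv2.resize(a,(400,320));o[:320,:400]=a;o[:380,400:]=b
o=cv2.convertScaleAbs(o,alpha=1.3);cv2.imwrite("pics/crop1.png",o)
```

```text
(no output)
```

View pics/crop1.png

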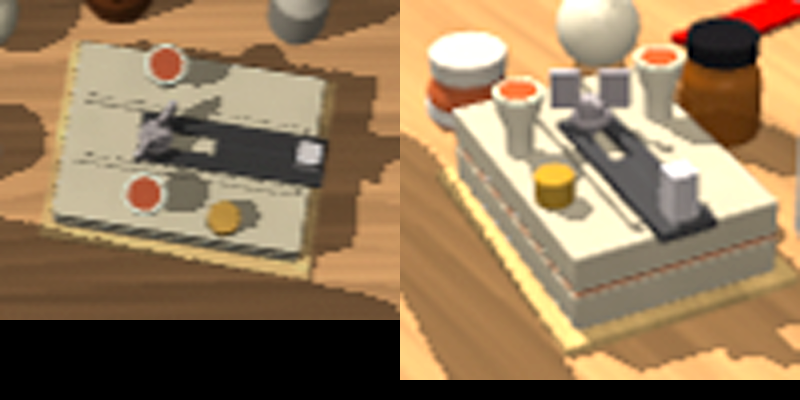

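The crop shows the dark steel plate between the ribs, with its grip post at crop (311,152) and the nut at (155,130). The cups are at (145,193) and (167,65). The dark plate is the one meant. Next I fit the mould pose.

```bash
cat > fit.py <<'E'
import numpy as np
from scipy.optimize import least_squares
K={"top":(546.588,284.865,215.514),"side":(390.0116,273.963,211.842)}
T={"side":np.array([[0.8162,-0.2835,0.5034,0.0546],[-0.5777,-0.3911,0.7164,-0.6788],[-0.0063,-0.8756,-0.483,0.5523]]),
"top":np.array([[-0.0077,-0.977,0.213,0.2219],[-1,0.0074,-0.0021,-0.0128],[0.0005,-0.213,-0.9771,1.6024]])}
def proj(c,p):
    q=T[c][:,:3].T@(np.asarray(p)-T[c][:,3]);f,u,v=K[c];return np.array([u+f*q[0]/q[2],v+f*q[1]/q[2]])
def back(c,uv,z):
    f,u,v=K[c];d=T[c][:,:3]@[(uv[0]-u)/f,(uv[1]-v)/f,1];o=T[c][:,3];return o+d*(z-o[2])/d[2]
def m2w(s,p):
    c,n=np.cos(s[2]),np.sin(s[2]);return np.array([s[0]+c*p[0]-n*p[1],s[1]+n*p[0]+c*p[1],p[2]])
E
python3 - <<'E'
from fit import *
t=lambda x,y:(245+x/4,192+y/4); s=lambda x,y:(228+(x-400)/4,195+y/4)
h=.056
O=[("top",t(78,43),(.065,.065,h)),("top",t(326,80),(.065,-.115,h)),("top",t(300,248),(-.065,-.115,h)),("top",t(54,213),(-.065,.065,h)),
("top",t(145,193),(-.047,0,.097)),("top",t(167,65),(.047,0,.097)),
("side",s(575,265),(-.065,-.115,h)),("side",s(775,208),(.065,-.115,h)),("side",s(455,105),(-.065,.065,h)),("side",s(518,92),(-.047,0,.097)),("side",s(660,57),(.047,0,.097))]
f=lambda q:np.concatenate([(proj(c,m2w(q,p))-uv)*(2.8 if c=="top" else 2) for c,uv,p in O])
r=least_squares(f,[.3,0,0],loss="soft_l1");print(r.x,np.round(f(r.x).reshape(-1,2),1).tolist())
q=r.x;inv=lambda w:(np.array([[np.cos(q[2]),np.sin(q[2])],[-np.sin(q[2]),np.cos(q[2])]])@(w[:2]-q[:2]))*1e3
print("post",inv(back("top",t(311,152),.092)),inv(back("side",s(679,168),.092)), back("top",t(311,152),.092))
print("tin",inv(back("top",t(223,217),.074)))
for n,uv in(("wL",s(565,72)),("wR",s(615,72))): print(n,inv(back("side",uv,.1)))
for n,uv in(("w1",t(170,108)),("w2",t(145,150)),("c",t(157,128))): print(n,inv(back("top",uv,.1)))
E
```

```text
[ 0.52566765 -0.0133834  -0.16673374] [[2.8, -2.9], [0.5, -2.0], [0.6, 3.3], [-1.5, 0.1], [0.1, 0.2], [-0.4, -0.9], [-0.6, -1.6], [2.6, -3.0], [-2.1, 2.3], [-0.6, 0.4], [-1.0, 0.9]]
post [   1.29527642 -110.18631427] [   2.8179664  -107.16978275] [ 0.50865819 -0.12225663  0.092     ]
tin [-51.24334525 -56.21241388]
wL [-13.1446047    5.27446934]
wR [13.59654969 -7.99249551]
w1 [15.13027849 -7.56475818]
w2 [-17.28760237   4.97471354]
c [-0.46225188 -0.82252893]
```

```bash
cat > h.py <<'E'
from rig import arm
from fit import *
S=[.52567,-.01338,-.16673]
def quat(deg):
    a=np.radians(deg+90)/2;return [0,np.cos(a),np.sin(a),0]
PHI=90+np.degrees(S[2])
def inv(w):
    c,n=np.cos(S[2]),np.sin(S[2]);d=np.array(w[:2])-S[:2];return np.array([c*d[0]+n*d[1],-n*d[0]+c*d[1],w[2]])
def st(m=""):
    print(m,"t%.2f"%arm.current_t(),"mould mm",np.round(inv(arm.current_tool_pos())*1e3,1),"F",np.round(arm.current_contact_force(),1),"M",np.round(arm.current_wrist_torque(),3),"w%.4f"%arm.current_gripper_width(),"g%.1f"%arm.current_grasp_force(),"q6 %.2f"%arm.current_qpos()[5])
E
python3 - <<'E'
from h import *
p=lambda y,z:m2w(S,(.0018,y,z))
arm.movep(p(-.109,.20),quat(PHI));arm.command_gripper(.05,30);st("above")
print(arm.servo_line(p(-.109,.087),feed=.1,max_force=8));st("down")
arm.command_gripper(.0,30);st("grip")
E
```

```text
above t4.16 mould mm [   1.8 -108.9  200. ] F [ 0.1 -0.3  0.5] M [ 0.013  0.023 -0.011] w0.0502 g0.0 q6 -1.70
False
down t5.44 mould mm [   2.2 -109.    87.5] F [-0.1  0.3  0.3] M [0.045 0.038 0.007] w0.0497 g0.0 q6 -1.70
grip t5.84 mould mm [   2.  -109.    87.5] F [-0.3  0.6  5.9] M [0.066 0.128 0.043] w0.0159 g30.5 q6 -1.70
```

Run:
```python
from h import *
q=inv(arm.current_tool_pos())
p=lambda y:m2w(S,(q[0],y,q[2]))
print(arm.servo_line(p(-.080),feed=.05,max_force=15));st("a")
print(arm.servo_line(p(-.060),feed=.02,max_force=12));st("b")
import cv2
for c in("top","side"): cv2.imwrite(f"pics/{c}1.png",arm.get_image(c)["img"])
```

```text
False
a t6.58 mould mm [  2.  -79.5  87.5] F [0.8 4.  3.5] M [ 0.663 -0.112 -0.024] w0.0153 g30.4 q6 -1.64
True
b t7.19 mould mm [  2.2 -69.5  87.5] F [-1.2 -4.7  6.5] M [-0.574  0.094  0.059] w0.0155 g31.1 q6 -1.62
```

Run:
```python
from h import *
q=inv(arm.current_tool_pos())
p=lambda y,z=q[2]:m2w(S,(q[0],y,z))
print(arm.servo_line(p(q[1]+.012),feed=.015,max_force=20));st("b")
arm.hold(.3);st("hold")
arm.command_gripper(.03);st("open")
arm.servo_line(p(q[1],.2),feed=.15);st("up")
arm.movep(m2w(S,(0,-.16,.30)),quat(PHI))
import cv2
o=np.zeros((400,800,3),np.uint8)
a=arm.get_image("top")["img"];b=arm.get_image("side")["img"]
cv2.imwrite("pics/top1.png",a);cv2.imwrite("pics/side1.png",b)
o[:320,:400]=cv2.resize(a[192:272,245:345],(400,320),interpolation=2);o[:380,400:]=cv2.resize(b[195:290,228:328],(400,380),interpolation=2)
cv2.imwrite("pics/crop2.png",cv2.convertScaleAbs(o,alpha=1.3));print(arm.current_t())
```

```text
True
b t7.61 mould mm [  2.3 -69.4  87.5] F [-1.7 -6.5  6.2] M [-0.915  0.16   0.059] w0.0149 g31.3 q6 -1.62
hold t7.91 mould mm [  2.3 -69.4  87.5] F [-1.1 -4.7  5.8] M [-0.736  0.228  0.047] w0.0154 g31.3 q6 -1.62
open t8.20 mould mm [  2.  -69.3  87.2] F [ 0.   0.3 -0. ] M [ 0.007 -0.046  0.028] w0.0298 g0.0 q6 -1.62
up t9.10 mould mm [  1.7 -69.5 199.3] F [ 0.1  0.7 -0. ] M [ 0.01  -0.048  0.014] w0.0301 g0.0 q6 -1.62
9.8
```

View pics/crop2.png

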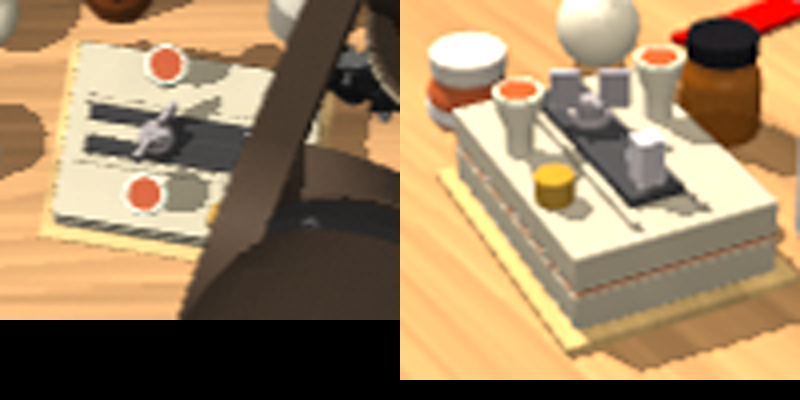

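The plate is home: the slot now shows only on the +y side of the nut. The felt stop puts the stud axis about 2.5 mm further in y than the camera fit, so I'll use that and take the nut gently.

Run:
```python
from h import *
phi=np.degrees(S[2])-24+90
P=lambda z:m2w(S,(0.0003,.0018,z))
arm.command_gripper(.02,20)
arm.movep(P(.20),quat(phi));st("above")
print(arm.servo_line(P(.125),feed=.1));st("near")
print(arm.servo_line(P(.103),feed=.03,max_force=4));st("down")
import cv2
o=np.zeros((400,800,3),np.uint8)
a=arm.get_image("top")["img"];b=arm.get_image("side")["img"]
o[:,400:]=cv2.resize(b[180:240,240:300],(400,400),interpolation=2);o[:320,:400]=cv2.resize(a[192:272,245:345],(400,320),interpolation=2)
cv2.imwrite("pics/crop3.png",cv2.convertScaleAbs(o,alpha=1.3));print(arm.current_t())
```

```text
above t10.84 mould mm [  0.7   1.6 200.4] F [-0.3 -1.1  0.8] M [-0.014  0.016  0.022] w0.0198 g0.0 q6 -1.07
False
near t11.74 mould mm [  0.7   1.7 125.5] F [0.7 0.6 0.9] M [ 0.021  0.003 -0.044] w0.0201 g0.0 q6 -1.07
False
down t12.62 mould mm [  0.4   1.8 103.1] F [-0.2 -0.4  0.7] M [0.025 0.    0.008] w0.0200 g0.0 q6 -1.06
12.725
```

View pics/crop3.png

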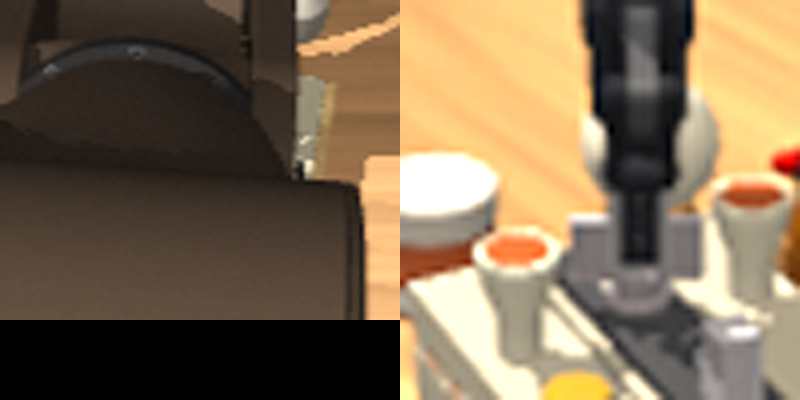

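The fingers are centred on the wings (the finger spans columns 605–680, the wings 570–703) and clear of both cups. I'll grip and make a small test turn.

Run:
```python
from h import *
arm.command_gripper(0,25);st("grip")
phi=np.degrees(S[2])-24+90
p=np.array(arm.current_tool_pos())
for k in range(1,4):
    arm.servo_line(p-[0,0,.006*5*k/360],quat(phi-5*k),feed=.00035);st(k)
```

```text
grip t13.00 mould mm [  0.5   1.9 103.2] F [-0.1  1.7  3.4] M [ 0.221  0.006 -0.019] w0.0040 g27.0 q6 -1.06
1 t13.25 mould mm [  0.5   1.9 103.2] F [0.3 1.5 1.9] M [ 0.096  0.05  -0.   ] w0.0041 g26.8 q6 -0.98
2 t13.50 mould mm [  0.4   1.8 103.1] F [ 0.2 -0.4  2.5] M [ 0.034  0.136 -0.081] w0.0044 g26.9 q6 -0.89
3 t13.75 mould mm [  0.4   1.8 103. ] F [-1.5 -0.5  2.7] M [-0.062  0.173 -0.038] w0.0039 g27.0 q6 -0.81
```

```bash
cat > turn.py <<'E'
from h import *
def mz(n=10,dt=.004):
    v=[]
    for _ in range(n): v.append(arm.current_wrist_torque()[2]);arm.hold(dt)
    return np.mean(v)
def phi_now():
    q=arm.current_eef_rot();return np.degrees(2*np.arctan2(q[2],q[1]))-90
E
python3 - <<'E'
from turn import *
arm.command_gripper(0,40)
p=np.array(arm.current_tool_pos());f0=phi_now();print(f0);b=mz();log=[]
for k in range(1,16):
    arm.servo_line(p-[0,0,.006*3*k/360],quat(f0-3*k),feed=.00035)
    m=mz();log.append(round(m,3))
    if abs(m)>.11: break
print(b,log);st()
E
```

```text
41.582399460651175
0.010677781854369935 [np.float64(-0.043), np.float64(-0.014), np.float64(-0.056), np.float64(-0.045), np.float64(0.003), np.float64(-0.048), np.float64(-0.058), np.float64(-0.008), np.float64(-0.006), np.float64(-0.006), np.float64(-0.054), np.float64(-0.076), np.float64(0.004), np.float64(0.003), np.float64(-0.064)]
 t17.72 mould mm [  0.2   1.8 102.2] F [-3.3 -2.1  5.4] M [-0.387  0.624 -0.064] w0.0034 g43.3 q6 -0.02
```

```bash
cat >> turn.py <<'E'
def turn(n,step=3,lim=.11,grip=40):
    arm.command_gripper(.014);arm.hold(.1);b=mz(20);arm.command_gripper(0,grip);st("regrip")
    p=np.array(arm.current_tool_pos());f0=phi_now();log=[];m=0
    for k in range(1,n+1):
        arm.servo_line(p-[0,0,.006*step*k/360],quat(f0-step*k),feed=.00035)
        m=mz()-b
        if abs(m)>lim*.7: m=mz(25)-b
        log.append(float(round(m,3)))
        if abs(m)>lim: break
    print("base %.3f phi %.1f"%(b,phi_now()),log);st();return abs(m)>lim
E
python3 -c "
from turn import *
turn(15)"
```

```text
regrip t18.32 mould mm [  0.2   1.9 102.3] F [-2.9 -0.   4. ] M [0.037 0.384 0.054] w0.0038 g40.1 q6 -0.02
base 0.020 phi -27.2 [-0.032, -0.088, -0.032, -0.077, -0.051, -0.08, -0.039, -0.11]
 t20.32 mould mm [  0.2   1.9 101.9] F [-3.6  0.9  4.7] M [-0.051  0.527 -0.09 ] w0.0034 g40.3 q6 0.40
```

```bash
cat >> turn.py <<'E'
def go(n,step,lim,b=.015):
    p=np.array(arm.current_tool_pos());f0=phi_now();log=[]
    for k in range(1,n+1):
        arm.servo_line(p-[0,0,.006*step*k/360],quat(f0-step*k),feed=.00035)
        m=mz(20)-b;log.append(float(round(m,3)))
        if abs(m)>lim: break
    print("phi %.1f"%phi_now(),log);st()
E
python3 -c "
from turn import *
print(mz(40));go(8,2,.14)"
```

```text
-0.08992759115592805
phi -43.2 [-0.062, -0.071, -0.093, -0.061, -0.053, -0.004, -0.058, -0.076]
 t22.32 mould mm [1.000e-01 1.900e+00 1.016e+02] F [-5.6  0.9  4.2] M [ 0.096  0.713 -0.061] w0.0035 g40.3 q6 0.67
```

```bash
cat >> turn.py <<'E'
def centre(n=4,d=.0004):
    for _ in range(n):
        F=np.mean([(arm.current_contact_force(),arm.hold(.004))[0] for _ in range(15)],0)
        print("F",np.round(F,1),np.round(inv(arm.current_tool_pos())*1e3,2))
        if np.linalg.norm(F[:2])<1.2: break
        u=F[:2]/np.linalg.norm(F[:2])*d
        arm.servo_line(np.array(arm.current_tool_pos())+[u[0],u[1],0],feed=.005)
E
python3 -c "
from turn import *
arm.command_gripper(.014);arm.hold(.1);print('open',mz(30));arm.command_gripper(0,40)
centre();st();go(6,3,.14)"
```

```text
open -0.022750529174063984
F [-1.2  2.6  3.7] [  0.12   1.97 101.73]
F [-0.8 -2.4  2.3] [2.0000e-02 2.1600e+00 1.0176e+02]
F [0.9 2.8 0.8] [4.0000e-02 1.9500e+00 1.0177e+02]
F [-0.5 -2.3  2.1] [3.0000e-02 2.1800e+00 1.0175e+02]
 t23.96 mould mm [  0.    1.9 101.8] F [-0.1  2.7  1. ] M [ 0.485 -0.123  0.032] w0.0035 g39.9 q6 0.67
phi -61.1 [-0.044, -0.039, -0.04, -0.094, -0.031, -0.074]
 t25.46 mould mm [  0.    2.  101.4] F [0.6 3.2 0.7] M [ 0.466 -0.172 -0.059] w0.0034 g39.9 q6 0.99
```

```bash
python3 -c "
from turn import *
go(14,3,.12)"
```

```text
phi -94.0 [-0.065, -0.036, -0.051, -0.07, -0.071, -0.114, -0.026, -0.068, 0.075, 0.047, 0.134]
 t28.21 mould mm [1.000e-01 2.000e+00 1.011e+02] F [0.2 4.8 8.4] M [0.631 0.131 0.149] w0.0035 g40.7 q6 1.56
```

The torque has now turned positive and is rising, so the nut is starting to bear. I'll continue in small steps.

```bash
python3 -c "
from turn import *
print(mz(40));go(8,1.5,.19)"
```

```text
0.14858007437472204
phi -101.4 [0.042, 0.176, 0.166, 0.19, 0.195]
 t29.46 mould mm [1.00e-01 2.00e+00 1.01e+02] F [-0.9  4.1  7.2] M [0.639 0.046 0.21 ] w0.0035 g40.5 q6 1.69
```

```bash
python3 -c "
from turn import *
print('held',mz(60))
arm.command_gripper(.014);arm.hold(.1);b=mz(60);print('open',b)
arm.command_gripper(0,50);print('gripped',mz(60));st()
go(10,1,.24,b)
print('held',mz(60)-b)
"
```

```text
held 0.20980375477875177
open -0.0752517325807238
gripped -0.07090254273236239
 t30.07 mould mm [  0.    2.1 101. ] F [-1.   2.3  2. ] M [ 0.275  0.073 -0.071] w0.0032 g49.7 q6 1.69
phi -103.4 [0.168, 0.339]
 t30.57 mould mm [1.00e-01 2.10e+00 1.01e+02] F [-0.3  1.5  2.1] M [0.181 0.039 0.264] w0.0031 g49.8 q6 1.73
held 0.3390480705346177
```

Corrected for the open-gripper bias, the torque is about 0.3 N m, which is snug. I'll release, retreat and check.

```bash
python3 -c "
from turn import *
arm.command_gripper(.018);arm.hold(.1);print('open',mz(60));st()
p=np.array(arm.current_tool_pos())
arm.servo_line([p[0],p[1],.22],feed=.08)
arm.movep(m2w(S,(0.0,-.2,.30)),quat(-103.4+90))
import cv2
o=np.zeros((400,800,3),np.uint8)
a=arm.get_image('top')['img'];b=arm.get_image('side')['img']
o[:320,:400]=cv2.resize(a[192:272,225:325],(400,320),interpolation=2);o[:,400:]=cv2.resize(b[195:295,228:328],(400,400),interpolation=2)
cv2.imwrite('pics/crop4.png',cv2.convertScaleAbs(o,alpha=1.3));st()
"
```

```text
open -0.009326692760972265
 t30.96 mould mm [  0.    2.1 100.9] F [-0.1 -0.3  0.7] M [ 0.036  0.052 -0.009] w0.0181 g0.0 q6 1.73
 t34.48 mould mm [  -0.  -199.7  299.8] F [-0.3  0.7 -0.3] M [-0.039 -0.005 -0.014] w0.0177 g0.0 q6 -0.23
```

View pics/crop4.png

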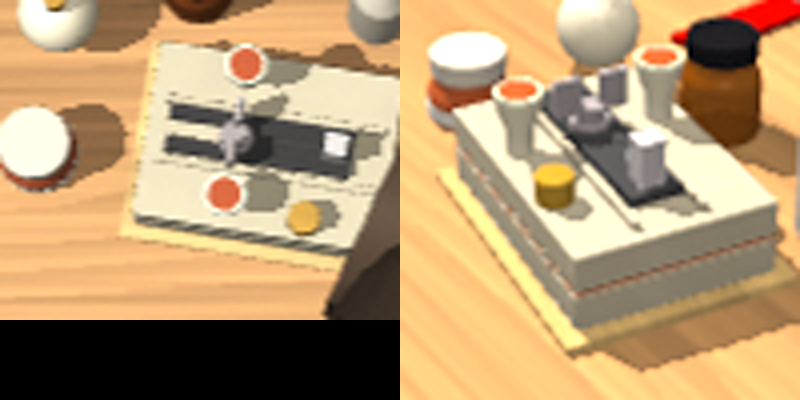

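The plate is home, the nut is seated at crop (236,137), and the cups and tin have not moved. I'm handing in.

```bash
python3 -c "
from rig import arm
print(arm.job_done())"
```

```text
the job is handed in; nothing more can be done
None
```

I pushed the plate home against the stud, tightened the wing nut to about 0.26–0.34 N m by wrist torque (snug), and handed in the job at about 34.5 s, with the cups and tin unmoved in the last picture.

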